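# Find the source pot by its weight and open its safety cap

## Task

One of the two capped pots in the metal block holds the heavy check source, the other only a light dummy: lift the pots a centimetre or two by their caps to feel which is the heavy one, setting each back down in its well. Then open the heavy one, pressing its safety cap down and turning it anticlockwise until you feel the stop, and lift the cap off; leave the other pot closed and the other things on the desk where they are. Finish still holding the cap level and still, straight above its open pot and about 8 cm up, ready to go back on: do not put it down or let go.

Things in the scene. Friction and masses are not known exactly. Their poses are not given: they have to be found in the camera images.
- block: Grey metal bench block that stands fast on the desk, 97 x 227 x 40 mm, with two square wells, 67 x 67 mm and 32 mm deep with black rubber mats whose tops lie 8 mm above the desk. Well centres lie at y = +65 mm (left) and -65 mm (right). Origin: centre of its underside; its long side is y, z up.
- mat_left: Black rubber mat on the floor of the left well, under the left pot: 67 x 67 x 2 mm, fixed. Origin: centre of its underside.
- mat_right: The same mat under the right pot.
- pot_left: Square white plastic pot, a label with a yellow stripe on each side, upright in the left (+y) well. Body 64 x 64 x 70 mm, round neck 38 mm across with its rim at 94 mm. Loose: its closed cap lifts it straight out; 1.5 mm of play all round, so the well stops it from turning. Origin: centre of underside, z up, x and y square to its sides.
- pot_right: The same pot in the right (-y) well. Which pot holds what differs from day to day and cannot be seen from outside. A pot with cap and contents weighs about 0.22 kg with the dummy in it, 0.58 to 0.74 kg with the source.
- cap_left: Yellow ribbed push-and-turn cap on the left pot: 56 mm across, 31.5 mm high, 47 g, two raised black arrows on its flat top pointing anticlockwise. Under the ribs are 16 slight flats, the first facing along its x axis, one every 22.5 degrees. Grip it across its side by the upper 15 to 25 mm. Origin: centre of its lower edge, z up; closed, 75 mm above the pot's underside.
- cap_right: The same cap on the right pot. Closed, a sprung disc inside pushes it up (4 N) into three locking notches: it turns only about 4 degrees either way and carries the pot when lifted. Pushed down, it leaves the notches after 3.5 mm and meets the pot's shoulder after 5 mm (spring 10 N there).
- cap_left_top (a point): Centre of the left cap's flat top. Kept down, a cap turns anticlockwise (seen from above) to a firm stop about 57 degrees (1.0 rad) from closed; from 36 degrees on it can be lifted straight off, and the spring helps. Away from that range the lugs hold it and pull the pot along.
- cap_right_top (a point): Centre of the right cap's flat top, 31.5 mm above its lower edge, as on the left.
- tweezers: Bystander: steel tweezers lying down, 126 x 9 x 8 mm, behind the block. Origin: centre of its underside.
- disc_a: Bystander: round white sample filter holder with a grey-brown filter, 52 mm across, 7 mm high, to the right of the block. Origin: centre of its underside.
- disc_b: Bystander: round white sample filter holder with a pale filter, 52 mm across, 7 mm high, behind the block. Origin: centre of its underside.
- tape_roll: Bystander: roll of black insulating tape lying flat, 70 mm across, 19 mm high, to the right of the block. Origin: centre of its underside.
Not all that is in view belongs to the job. What is shaped like the cap_right but green or purple is not meant.

How it is judged:
By the outcome, as a careful person would: the job done as asked, in the order asked, and still so for the second after the job is handed in, while the arm keeps its last pose, push and grip.
It also fails if it takes over 61 s, if anything falls off the work surface, if the arm or the gripper's body presses on something with over 40 N, if the wrist force passes 120 N, or if a joint passes its speed limit or range.

## Robot

A 7-joint arm with a two-finger parallel gripper is mounted at the origin on a cart in front of the work surface, level with it; the furniture and walls round the work are solid. World frame = base frame: x ahead of the robot, y to its left, z up, the work surface at z = 0. Lengths are in m, angles in rad, forces in N, time in s.
With the tool pointing down it reaches from about 0.425 to 0.8 m from the base axis. Payload 8.3 kg.
Tool frame: the origin (TCP) lies at the very end of the fingers, on their centre line; the grasp point (between the pads) lies 19 mm behind it; z points along the fingers, y is the line along which they close (so a half turn about z gives the same grasp; the last joint's range is limited). The gripper opens to 85 mm and grips with 20 to 120 N. Pads are 22 mm wide; open, the fingers measure 114 mm over their backs; the gripper's body (76 mm by 85 mm) begins 54 mm behind the grasp point. The pads swing forward as they close: fully open they stand 13 mm farther back than shut.
Start: joints at [1.197, 0.383, 0.016, 1.37, -0.006, 1.388, -0.046], TCP at [0.191, -0.595, 0.231] pointing down, gripper open.
Joint ranges: [-2.95, 2.95], [-0.25, 2.06], [-1.52, 1.56], [0.18, 2.33], [-1.44, 4.58], [0.02, 2.06], [-3.01, 3.01]. Speed limits (rad/s): [2.39, 2.39, 3.01, 3.01, 3.14, 3.14, 3.14].

## Interface

Orientations are given as a rotation vector (axis times angle).
In Python, from workcell import manip gives the robot as it stands. The module is installed in compiled form; this text tells all that it offers.
- The arm moves only by the tool move_arm, never from a script. Its argument "deltas" is a list of rows, each a list of 7 numbers: the shift along the tool's x, y, z in mm, then the turn, a rotation vector about the tool's x, y, z in rad, then the opening, from 0 (shut) to 1 (fully open). A call has exactly 10 rows; each row shifts and turns the commanded pose from where the row before left it, along the tool's axes as they then stand; what a row does not reach is not made up. A row lasts 1/12 s, in which the tool goes at most 41.7 mm and 7.16 degrees, less where a joint would pass 70% of its speed; a pose out of reach is approached as far as the arm can. A call with a gripper value outside its range is refused whole. The fingers move at their own pace and stop on an object; "squeeze" is the grip in N (left out, the last holds). Time passes only in rows, so rows that do not move let the fingers close, or fill a call up. It gives the time, the measured TCP pose, the force, the opening and the grip force at its end, in the units of the state.
- manip.get_obs(): the state, without advancing time (a new reading comes with each control period).
- manip.get_image(name): name is "scene" or "top" or "wrist"; returns a dict with "frame" (480x640x3 uint8, blue, green, red), "K" (3x3 intrinsics, pixels), "k1" (the pictures are not rectified: a ray, as slopes to the right and down, at radius r is drawn at 1 + k1 r^2 times it, then the intrinsics apply), "rvec" (rotation vector, rad) and "tvec" (3), from world to camera coordinates, as OpenCV has them. Camera axes: x right, y down, z forward; pixel columns grow to the right and rows downward; lengths in m; the calibration is good to about 2 mm. A picture is of the moment at which its call begins. There is no depth.
- manip.job_done(): hands the job in; it is judged then, once.
The state is a dict: "time": time; "joints": joint angles; "joint_vel": joint speeds; "effort": joint torques, N m; "tool_pos": TCP position; "ee_rot": TCP orientation; "force": force on the tool from outside, world axes, zero at the start; "moment": the same for the moment, N m; "width": finger opening in m; "grasp_force": force on a finger pad.
Only numpy, scipy, OpenCV 4.12 (cv2) and the standard library are available. Lean on these libraries where they do the work, as an engineer would, in place of code of your own. Each camera call takes 0.05 s, during which the arm holds its last target. There are 200 camera calls.

## Working session

There is one attempt and no reset: what is moved stays moved. The work goes in short steps, Python scripts to look and compute and a tool call to move; the robot and the scene stay as the last step left them, time stands still between calls to the robot, and variables do not carry over. Pictures are saved under pics/ and viewed, at most 10 in all, crops included, and the job is handed in when it is done.

Besides the shell and the picture viewer there is one more tool, called after "Call:" in YAML: its name, and indented under it one key for each argument. move_arm: Moves the arm, as the interface text tells. Its arguments: {"type":"object","properties":{"deltas":{"type":"array","items":{"type":"array","items":{"type":"number"}}},"squeeze":{"type":"number"}},"required":["deltas"]}

```bash
mkdir -p pics; cat > h.py <<'E'
import numpy as np, cv2
from workcell import manip
def cam(n):
    d=manip.get_image(n); d['R']=cv2.Rodrigues(np.array(d['rvec'],float))[0]; d['t']=np.array(d['tvec'],float).ravel(); return d
def ray(d,uv):
    K=np.array(d['K']);x=(uv[0]-K[0,2])/K[0,0];y=(uv[1]-K[1,2])/K[1,1]
    s=1.
    for _ in range(20): s=1/(1+d['k1']*(x*x+y*y)*s*s)
    return -d['R'].T@d['t'], d['R'].T@np.array([x*s,y*s,1])
def onz(d,uv,z):
    o,v=ray(d,uv); return o+v*(z-o[2])/v[2]
def proj(d,p):
    c=d['R']@np.array(p)+d['t']; x,y=c[:2]/c[2]; f=1+d['k1']*(x*x+y*y);K=np.array(d['K'])
    return K[0,0]*x*f+K[0,2],K[1,1]*y*f+K[1,2]
def yellow(d):
    h=cv2.cvtColor(d['frame'],cv2.COLOR_BGR2HSV)
    return cv2.inRange(h,(18,110,80),(36,255,255))
E
python3 - <<'E'
from h import *
for n in ('top','scene'):
    d=cam(n); cv2.imwrite(f'pics/{n}0.png',d['frame'])
    print(n,np.round(-d['R'].T@d['t'],3),d['k1'],d['K'][0][0])
    c,_=cv2.findContours(yellow(d),0,2)
    for k in c:
        if cv2.contourArea(k)>60:
            m=cv2.minEnclosingCircle(k); print(np.round(m[0]),round(m[1],1),cv2.contourArea(k),cv2.boundingRect(k), onz(d,m[0],.1145).round(3))
o=manip.get_obs(); print(o)
E
```

```text
top [ 0.407 -0.129  1.002] -0.019805822754727368 479.681299052523
[566. 337.] 28.1 1232.5 (549, 312, 36, 52) [ 0.371 -0.565  0.115]
[300. 237.] 15.2 648.0 (285, 222, 30, 30) [ 0.55  -0.079  0.115]
[365. 219.] 15.6 641.0 (351, 204, 31, 30) [ 0.585 -0.202  0.115]
[420.  84.] 33.5 347.5 (416, 50, 9, 68) [ 0.859 -0.31   0.115]
scene [ 0.539 -0.861  1.239] -0.1763448842145244 618.0497485394937
[ 81. 476.] 12.3 147.5 (69, 469, 25, 11) [ 0.128 -0.669  0.115]
[115. 465.] 18.6 253.0 (101, 449, 33, 30) [ 0.19  -0.645  0.115]
[ 60. 461.] 19.5 506.5 (43, 442, 33, 38) [ 0.084 -0.644  0.115]
[ 12. 448.] 13.2 116.5 (4, 435, 15, 27) [-0.017 -0.628  0.115]
[130. 442.] 13.5 190.5 (117, 431, 25, 19) [ 0.211 -0.601  0.115]
[218. 436.] 27.2 1186.0 (194, 421, 50, 32) [ 0.374 -0.584  0.115]
[ 60. 430.] 12.9 114.5 (50, 417, 21, 25) [ 0.073 -0.586  0.115]
[ 16. 424.] 6.8 70.5 (10, 417, 13, 13) [-0.018 -0.58   0.115]
[125. 421.] 9.4 85.0 (117, 413, 16, 18) [ 0.198 -0.561  0.115]
[ 40. 430.] 22.6 330.5 (19, 412, 39, 42) [ 0.035 -0.59   0.115]
[126. 400.] 16.1 209.5 (111, 392, 30, 18) [ 0.193 -0.522  0.115]
[ 1
[... 434 characters left out ...]
   0.115]
{'time': 0.1, 'joints': array([ 1.1971415 ,  0.38418873,  0.01635711,  1.37105834, -0.00629372,
        1.38821124, -0.04647816]), 'joint_vel': array([ 0.00049516, -0.00106831, -0.0002075 , -0.00194882,  0.00089819,
        0.00194651, -0.0007115 ]), 'effort': array([ 3.25890971e-03, -6.29130077e+01,  8.48052073e-01, -3.72756672e+01,
        1.70409714e-02,  1.06291237e-02,  8.33316903e-05]), 'tool_pos': array([ 0.19101264, -0.59460935,  0.23035293]), 'ee_rot': array([-3.10195290e+00, -4.86053500e-01,  4.84726062e-04]), 'force': array([ 0.05112688,  0.0098056 , -0.03879003]), 'moment': array([-0.01834929,  0.01449646, -0.01806856]), 'grasp_force': 0.0, 'width': 0.08543314975092116}
```

View pics/top0.png

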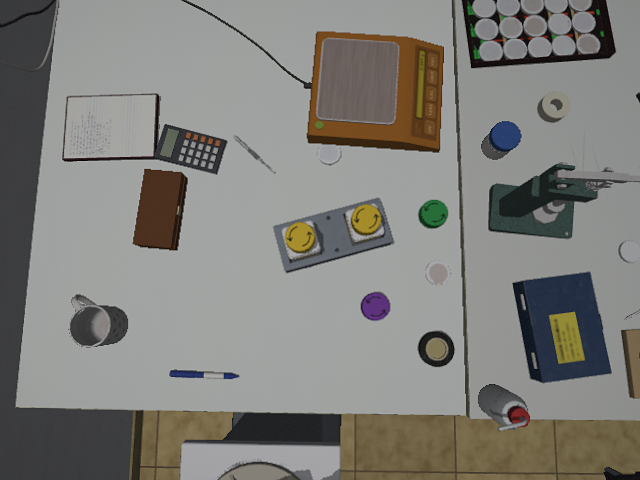

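View pics/scene0.png

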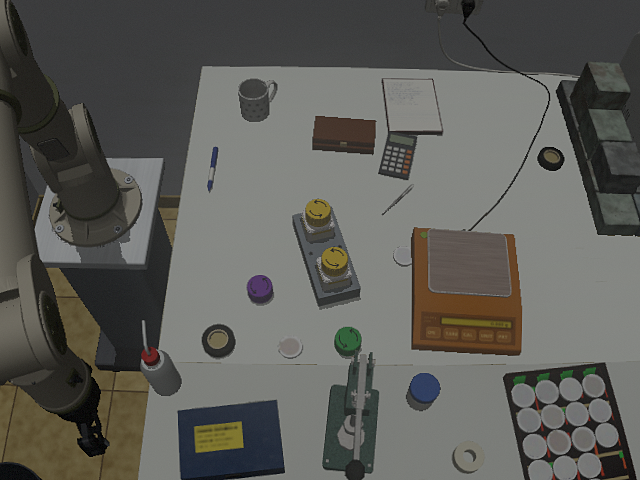

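Candidates in the top view: yellow at (300,237) is left, yellow at (366,219) is right. Green (433,213), purple (375,306) and the blue lid (505,136) are distractors. The two yellow caps sit in the grey block with the pots, so they fit. I'll confirm in a crop and check obstacle heights along the path.

```bash
python3 - <<'E'
from h import *
a=cam('top');b=cam('scene')
cv2.imwrite('pics/crop.png',cv2.resize(a['frame'][170:330,250:460],None,fx=3.5,fy=3.5,interpolation=2))
def tri(p,q):
    o,v=ray(a,p);O,V=ray(b,q)
    s=np.linalg.lstsq(np.c_[v,-V],O-o,rcond=None)[0]; return ((o+v*s[0]+O+V*s[1])/2).round(3),np.linalg.norm(o+v*s[0]-O-V*s[1]).round(4)
print('bottle',tri((518,417),(150,357)),'nozzle',tri((500,424),(145,322)),'stand top',tri((620,182),(355,468)),tri((565,172),(365,355)))
print('tcp px',proj(a,(.191,-.595,.23)),proj(b,(.191,-.595,.23)))
for z in (.1145,.083):
  print(z,[onz(a,p,z).round(4) for p in((300,236.5),(366,219))])
# block outline
h=cv2.cvtColor(a['frame'],cv2.COLOR_BGR2HSV); m=cv2.inRange(h,(95,20,60),(125,110,160));m[:190]=0;m[275:]=0;m[:,:268]=0;m[:,400:]=0
c=max(cv2.findContours(m,0,2)[0],key=cv2.contourArea);r=cv2.minAreaRect(c);P=[onz(a,p,.04).round(3)[:2] for p in cv2.boxPoints(r)];print(r,P)
E
```

```text
bottle (array([ 0.241, -0.452,  0.163]), np.float64(0.0012)) nozzle (array([ 0.239, -0.404,  0.215]), np.float64(0.0025)) stand top (array([ 0.629, -0.648,  0.181]), np.float64(0.0264)) (array([ 0.627, -0.492,  0.293]), np.float64(0.0034))
tcp px (np.float64(630.4984931057272), np.float64(460.74673714229544)) (np.float64(101.10581132737423), np.float64(421.2566728525021))
0.1145 [array([ 0.5511, -0.0793,  0.1145]), array([ 0.5855, -0.2031,  0.1145])]
0.083 [array([ 0.5562, -0.0775,  0.083 ]), array([ 0.5919, -0.2057,  0.083 ])]
((332.5346374511719, 234.12693786621094), (46.65947723388672, 111.29865264892578), 74.74488067626953) [array([ 0.584, -0.019]), array([ 0.647, -0.238]), array([ 0.554, -0.262]), array([ 0.492, -0.046])]
```

View pics/crop.png

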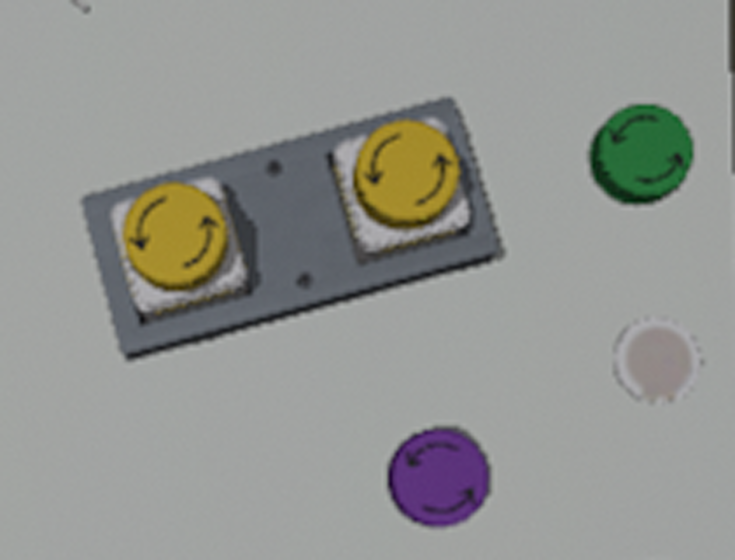

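The crop confirms it: two yellow caps sit on the white pots in the grey block. The green, purple and pale discs are separate. Next I rise and move over towards the right pot.

Call:
move_arm:
  deltas:
    - [0,0,-35,0,0,0,1]
    - [0,0,-35,0,0,0,1]
    - [0,0,-35,0,0,0,1]
    - [35.5,-18,0,0,0,0,1]
    - [35.5,-18,0,0,0,0,1]
    - [35.5,-18,0,0,0,0,1]
    - [35.5,-18,0,0,0,0,1]
    - [35.5,-18,0,0,0,0,1]
    - [35.5,-18,0,0,0,0,1]
    - [35.5,-18,0,0,0,0,1]

```text
time: 1.03
tool_pos: [0.3902, -0.3974, 0.3363]
ee_rot: [3.104, 0.486, -0.0]
force: [0.5, -0.7, -0.2]
width: 0.0854
grasp_force: 0.0
```

Call:
move_arm:
  deltas:
    - [35.5,-18,0,0,0,0,1]
    - [35.5,-18,0,0,0,0,1]
    - [35.5,-18,0,0,0,0,1]
    - [35.5,-18,0,0,0,0,1]
    - [35.5,-18,0,0,0,0,1]
    - [35.5,-18,0,0,0,0,1]
    - [35.5,-18,0,0,0,0,1]
    - [0,0,0,0,0,-0.11,1]
    - [0,0,0,0,0,-0.11,1]
    - [0,0,0,0,0,-0.11,1]

```text
time: 1.87
tool_pos: [0.5878, -0.2019, 0.3356]
ee_rot: [-2.977, -1.001, 0.001]
force: [0.0, -0.5, 0.1]
width: 0.0857
grasp_force: 0.0
```

Call:
move_arm:
  deltas:
    - [0,0,0,0,0,-0.11,1]
    - [0,0,0,0,0,-0.11,1]
    - [0,0,0,0,0,-0.11,1]
    - [0,0,0,0,0,-0.11,1]
    - [0,0,0,0,0,-0.11,1]
    - [0,0,0,0,0,-0.11,1]
    - [0,0,0,0,0,-0.11,1]
    - [0,0,0,0,0,-0.11,1]
    - [0,0,0,0,0,-0.11,1]
    - [0,0,0,0,0,-0.11,1]

```text
time: 2.7
tool_pos: [0.5872, -0.2032, 0.3361]
ee_rot: [-2.018, -2.407, 0.0]
force: [0.6, -0.2, -0.1]
width: 0.0853
grasp_force: 0.0
```

```bash
cat > m.py <<'E'
from h import *
import sys
from scipy.spatial.transform import Rotation as Ro
d=cam('wrist');cv2.imwrite(f'pics/{sys.argv[1]}.png',d['frame'])
m=cv2.morphologyEx(yellow(d),cv2.MORPH_CLOSE,np.ones((15,15)))
for k in cv2.findContours(m,0,2)[0]:
    if cv2.contourArea(k)>1500:
        c,r=cv2.minEnclosingCircle(k);e=cv2.fitEllipse(k);print(np.round(c),round(r,1),np.round(e[0]),np.round(e[1]),onz(d,c,.1145).round(4),onz(d,e[0],.1145).round(4))
o=manip.get_obs();R=Ro.from_rotvec(o['ee_rot']).as_matrix()
print(-d['R'].T@d['t'],o['tool_pos'],'y az',np.arctan2(R[1,1],R[0,1]),'j',o['joints'].round(2)); print('z',R[:,2].round(4),o['force'])
E
python3 m.py w1
```

```text
[312. 203.] 27.8 [312. 203.] [52. 55.] [ 0.5872 -0.2002  0.1145] [ 0.5873 -0.2005  0.1145]
[530. 236.] 128.0 [538. 241.] [181. 220.] [ 0.8244 -0.1938  0.1145] [ 0.8342 -0.1976  0.1145]
[  3. 148.] 76.6 [ 12. 148.] [ 44. 168.] [ 0.2692 -0.1972  0.1145] [ 0.2782 -0.1964  0.1145]
[299.  70.] 33.1 [298.  70.] [58. 65.] [ 0.5534 -0.0783  0.1145] [ 0.5527 -0.0784  0.1145]
[ 0.57363763 -0.12712813  0.47833282] [ 0.58715903 -0.20324628  0.33601668] y az 0.1832886416041895 j [ 0.62  0.4  -0.5   1.16  0.19  1.63  0.34]
z [-5.e-04  1.e-04 -1.e+00] [-0.11098135  0.18164777 -0.35150285]
```

View pics/w1.png

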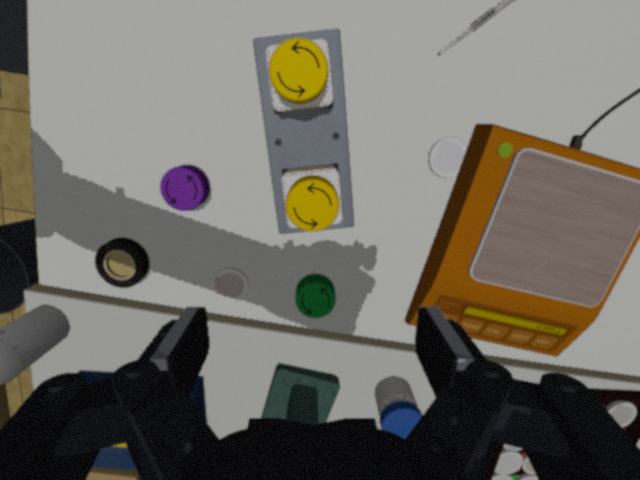

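Call:
move_arm:
  deltas:
    - [0,0,0,0,0,-0.095,1]
    - [0,0,30,0,0,0,1]
    - [0,0,30,0,0,0,1]
    - [0,0,30,0,0,0,1]
    - [0,0,30,0,0,0,1]
    - [0,0,30,0,0,0,1]
    - [0,0,30,0,0,0,1]
    - [0,0,25,0,0,0,1]
    - [0,0,15,0,0,0,1]
    - [0,0,0,0,0,0,1]

```text
time: 3.58
tool_pos: [0.5846, -0.2027, 0.1119]
ee_rot: [-1.908, -2.488, 0.004]
force: [-1.0, -0.3, -0.0]
width: 0.0854
grasp_force: 0.0
```

Call:
move_arm:
  deltas:
    - [0,0,10,0,0,0,1]
    - [0,0,10,0,0,0,1]
    - [0,0,9,0,0,0,1]
    - [0,0,0,0,0,0,1]
    - [0,0,0,0,0,0,0.5]
    - [0,0,0,0,0,0,0.5]
    - [0,0,0,0,0,0,0.5]
    - [0,0,0,0,0,0,0.5]
    - [0,0,0,0,0,0,0.5]
    - [0,0,0,0,0,0,0.5]
  squeeze: 50

```text
time: 4.42
tool_pos: [0.5878, -0.2032, 0.0881]
ee_rot: [1.908, 2.494, 0.001]
force: [-0.3, 0.1, 3.4]
width: 0.0544
grasp_force: 54.3
```

Call:
move_arm:
  deltas:
    - [0,0,-3,0,0,0,0.5]
    - [0,0,-4,0,0,0,0.5]
    - [0,0,-4,0,0,0,0.5]
    - [0,0,-4,0,0,0,0.5]
    - [0,0,0,0,0,0,0.5]
    - [0,0,0,0,0,0,0.5]
    - [0,0,0,0,0,0,0.5]
    - [0,0,0,0,0,0,0.5]
    - [0,0,0,0,0,0,0.5]
    - [0,0,0,0,0,0,0.5]

```text
time: 5.25
tool_pos: [0.5871, -0.2031, 0.1021]
ee_rot: [-1.908, -2.495, 0.0]
force: [0.3, 0.3, -6.2]
width: 0.0546
grasp_force: 54.3
```

```bash
python3 -c "
from h import *
for i in range(3):
    cam('wrist');o=manip.get_obs();print(o['force'],o['moment'],o['tool_pos'],o['width'])"
```

```text
[ 0.62614681 -0.81563342 -6.22539409] [-0.00600606  0.01338493  0.01688097] [ 0.58720601 -0.20305422  0.10216243] 0.05452456839552277
[ 0.26912844 -0.12714196 -5.15482179] [-0.01033608 -0.02210125 -0.02753197] [ 0.58721465 -0.20306917  0.10223615] 0.05457655840391341
[ 7.81423211e-01 -2.82746499e-03 -4.52601413e+00] [-0.00725713  0.03726341  0.04004781] [ 0.58725259 -0.20306675  0.10225202] 0.054728110943922055
```

About 5 to 6 N, so the right one is probably heavy. I set it down and weigh the left one to compare.

Call:
move_arm:
  deltas:
    - [0,0,4,0,0,0,0.5]
    - [0,0,4,0,0,0,0.5]
    - [0,0,4,0,0,0,0.5]
    - [0,0,3,0,0,0,0.5]
    - [0,0,0,0,0,0,0.5]
    - [0,0,0,0,0,0,0.5]
    - [0,0,0,0,0,0,1]
    - [0,0,0,0,0,0,1]
    - [0,0,0,0,0,0,1]
    - [0,0,0,0,0,0,1]

```text
time: 6.23
tool_pos: [0.5875, -0.2031, 0.0874]
ee_rot: [1.908, 2.495, 0.001]
force: [0.3, 0.8, -0.1]
width: 0.0855
grasp_force: 0.0
```

```bash
python3 -c "
from h import *
from scipy.spatial.transform import Rotation as Ro
o=manip.get_obs();R=Ro.from_rotvec(o['ee_rot']).as_matrix();print(o['tool_pos'],o['width'],o['force'])
print('tool delta mm',R.T@(np.array([.552,-.0775,.15])-o['tool_pos'])*1000,R[:,2])"
```

```text
[ 0.58753389 -0.20310629  0.0874267 ] 0.08550849123830678 [ 0.34649548  0.80129254 -0.09743357]
tool delta mm [130.51898756  -1.35357826 -62.59374759] [ 5.94575403e-04  5.33088814e-06 -9.99999823e-01]
```

Call:
move_arm:
  deltas:
    - [0,0,-31,0,0,0,1]
    - [0,0,-31,0,0,0,1]
    - [26,0,0,0,0,0,1]
    - [26,0,0,0,0,0,1]
    - [26,0,0,0,0,0,1]
    - [26,0,0,0,0,0,1]
    - [26,-1,0,0,0,0,1]
    - [0,0,0,0,0,0,1]
    - [0,0,20,0,0,0,1]
    - [0,0,20,0,0,0,1]

```text
time: 7.07
tool_pos: [0.5535, -0.0775, 0.1104]
ee_rot: [1.905, 2.494, 0.002]
force: [-0.9, 0.3, 0.2]
width: 0.0854
grasp_force: 0.0
```

Call:
move_arm:
  deltas:
    - [0,0,10,0,0,0,1]
    - [0,0,8,0,0,0,1]
    - [0,0,4,0,0,0,1]
    - [0,0,0,0,0,0,1]
    - [0,0,0,0,0,0,0.5]
    - [0,0,0,0,0,0,0.5]
    - [0,0,0,0,0,0,0.5]
    - [0,0,0,0,0,0,0.5]
    - [0,0,0,0,0,0,0.5]
    - [0,0,0,0,0,0,0.5]

```text
time: 7.9
tool_pos: [0.5526, -0.078, 0.088]
ee_rot: [1.908, 2.495, 0.001]
force: [-1.8, 0.0, 4.4]
width: 0.0546
grasp_force: 55.4
```

Call:
move_arm:
  deltas:
    - [0,0,-3,0,0,0,0.5]
    - [0,0,-4,0,0,0,0.5]
    - [0,0,-4,0,0,0,0.5]
    - [0,0,-4,0,0,0,0.5]
    - [0,0,0,0,0,0,0.5]
    - [0,0,0,0,0,0,0.5]
    - [0,0,0,0,0,0,0.5]
    - [0,0,0,0,0,0,0.5]
    - [0,0,0,0,0,0,0.5]
    - [0,0,0,0,0,0,0.5]

```text
time: 8.73
tool_pos: [0.5522, -0.0779, 0.1021]
ee_rot: [-1.908, -2.495, 0.0]
force: [0.8, -0.4, -1.6]
width: 0.0551
grasp_force: 54.8
```

```bash
python3 -c "
from h import *
for i in range(3):
    cam('wrist');o=manip.get_obs();print(o['force'],o['moment'],o['tool_pos'],o['width'])"
```

```text
[-1.1674018  -0.46005344 -1.84157692] [-0.06292181  0.02898666 -0.01833902] [ 0.55215101 -0.07785378  0.10215151] 0.05469677953490907
[-0.18908441  0.33594134 -2.09821411] [ 0.00366911  0.00967735 -0.01802154] [ 0.55218712 -0.0778642   0.10220061] 0.05472589636144762
[ 0.25270676 -0.41595288 -2.9863821 ] [-0.05599105 -0.04905288 -0.04291573] [ 0.55220728 -0.07787014  0.10222318] 0.05488746301245716
```

The left one reads about 2 N, so it is the dummy and the right pot is the heavy one. I set the left pot back and return to the right.

Call:
move_arm:
  deltas:
    - [0,0,4,0,0,0,0.5]
    - [0,0,4,0,0,0,0.5]
    - [0,0,4,0,0,0,0.5]
    - [0,0,3,0,0,0,0.5]
    - [0,0,0,0,0,0,0.5]
    - [0,0,0,0,0,0,0.5]
    - [0,0,0,0,0,0,1]
    - [0,0,0,0,0,0,1]
    - [0,0,0,0,0,0,1]
    - [0,0,0,0,0,0,1]

```text
time: 9.72
tool_pos: [0.5524, -0.0779, 0.0873]
ee_rot: [1.908, 2.495, 0.0]
force: [-0.5, -0.7, 0.5]
width: 0.0852
grasp_force: 0.0
```

Call:
move_arm:
  deltas:
    - [0,0,-31,0,0,0,1]
    - [0,0,-31,0,0,0,1]
    - [-26,0,0,0,0,0,1]
    - [-26,0,0,0,0,0,1]
    - [-26,0,0,0,0,0,1]
    - [-26,0,0,0,0,0,1]
    - [-26,1,0,0,0,0,1]
    - [0,0,0,0,0,0,1]
    - [0,0,20,0,0,0,1]
    - [0,0,20,0,0,0,1]

```text
time: 10.55
tool_pos: [0.5883, -0.2038, 0.1099]
ee_rot: [1.908, 2.492, 0.002]
force: [-0.5, -0.4, 0.2]
width: 0.0855
grasp_force: 0.0
```

Call:
move_arm:
  deltas:
    - [0,0,10,0,0,0,1]
    - [0,0,8,0,0,0,1]
    - [0,0,4,0,0,0,1]
    - [0,0,0,0,0,0,1]
    - [0,0,0,0,0,0,0.5]
    - [0,0,0,0,0,0,0.5]
    - [0,0,0,0,0,0,0.5]
    - [0,0,0,0,0,0,0.5]
    - [0,0,0,0,0,0,0.5]
    - [0,0,0,0,0,0,0.5]
  squeeze: 80

```text
time: 11.38
tool_pos: [0.5878, -0.2032, 0.0883]
ee_rot: [1.908, 2.494, 0.001]
force: [-1.1, -0.6, 5.6]
width: 0.0542
grasp_force: 84.4
```

Call:
move_arm:
  deltas:
    - [0,0,1,0,0,0,0.5]
    - [0,0,1,0,0,0,0.5]
    - [0,0,1,0,0,0,0.5]
    - [0,0,1,0,0,0,0.5]
    - [0,0,1,0,0,0,0.5]
    - [0,0,0,0,0,0,0.5]
    - [0,0,0,0,0,0,0.5]
    - [0,0,0,0,0,0,0.5]
    - [0,0,0,0,0,0,0.5]
    - [0,0,0,0,0,0,0.5]

```text
time: 12.22
tool_pos: [0.5879, -0.2032, 0.084]
ee_rot: [1.907, 2.494, 0.001]
force: [-3.3, 0.5, 11.0]
width: 0.0542
grasp_force: 85.2
```

Call:
move_arm:
  deltas:
    - [0,0,1,0,0,0,0.5]
    - [0,0,0.5,0,0,0,0.5]
    - [0,0,0,0,0,-0.04,0.5]
    - [0,0,0,0,0,-0.05,0.5]
    - [0,0,0,0,0,-0.05,0.5]
    - [0,0,0,0,0,-0.05,0.5]
    - [0,0,0,0,0,-0.05,0.5]
    - [0,0,0,0,0,-0.05,0.5]
    - [0,0,0,0,0,-0.05,0.5]
    - [0,0,0,0,0,0,0.5]

```text
time: 13.05
tool_pos: [0.5886, -0.2027, 0.0839]
ee_rot: [1.452, 2.782, 0.001]
force: [-6.2, 3.4, 20.9]
width: 0.054
grasp_force: 86.3
```

```bash
cat > s.py <<'E'
from h import *
from scipy.spatial.transform import Rotation as Ro
o=manip.get_obs();R=Ro.from_rotvec(o['ee_rot']).as_matrix();print(o['tool_pos'],'w',o['width'],o['force'],o['moment'],'yaw',np.arctan2(R[1,1],R[0,1]),R[:,2].round(4),o['joints'].round(2))
E
python3 s.py
```

```text
[ 0.58863836 -0.20274167  0.08394461] w 0.053967534064898424 [-6.15016661  3.43367454 20.92318417] [0.52740206 1.48485577 0.13008828] yaw 0.6084752841630282 [ 3.4e-03 -9.0e-04 -1.0e+00] [ 0.68  0.55 -0.56  1.55  0.31  1.13  0.67]
```

Call:
move_arm:
  deltas:
    - [0,-0.7,0,0,0,-0.05,0.5]
    - [0,0,0,0,0,-0.05,0.5]
    - [0,0,0,0,0,-0.05,0.5]
    - [0,0,0,0,0,-0.05,0.5]
    - [0,0,0,0,0,-0.05,0.5]
    - [0,0,0,0,0,-0.05,0.5]
    - [0,0,0,0,0,-0.05,0.5]
    - [0,0,0,0,0,-0.05,0.5]
    - [0,0,0,0,0,-0.05,0.5]
    - [0,0,0,0,0,-0.05,0.5]

```text
time: 13.88
tool_pos: [0.5884, -0.2026, 0.0839]
ee_rot: [0.72, 3.054, 0.001]
force: [-4.2, 4.0, 18.7]
width: 0.0538
grasp_force: 86.2
```

```bash
python3 s.py
```

```text
[ 0.58839775 -0.20263651  0.08394548] w 0.053797810931973854 [-4.2196034   3.96626391 18.71526289] [ 0.65425015  1.06595805 -0.23407025] yaw 1.1080282268898833 [ 4.e-03 -5.e-04 -1.e+00] [ 0.75  0.57 -0.66  1.54  0.37  1.15  1.13]
```

Call:
move_arm:
  deltas:
    - [0,0,0,0,0,-0.03,0.5]
    - [0,0,0,0,0,-0.03,0.5]
    - [0,0,0,0,0,-0.03,0.5]
    - [0,0,0,0,0,-0.03,0.5]
    - [0,0,0,0,0,-0.03,0.5]
    - [0,0,0,0,0,0,0.5]
    - [0,0,0,0,0,0,0.5]
    - [0,0,0,0,0,0,0.5]
    - [0,0,0,0,0,0,0.5]
    - [0,0,0,0,0,0,0.5]

```text
time: 14.72
tool_pos: [0.5884, -0.203, 0.0839]
ee_rot: [0.492, 3.099, -0.001]
force: [-4.9, 2.0, 18.8]
width: 0.0539
grasp_force: 86.2
```

```bash
python3 s.py
```

```text
[ 0.58844049 -0.20300228  0.08394676] w 0.053858135941866676 [-4.86824338  2.00739251 18.83418163] [0.40888647 1.01008752 0.02991664] yaw 1.2557493098323096 [ 0.0041 -0.0011 -1.    ] [ 0.77  0.58 -0.69  1.54  0.39  1.15  1.26]
```

Call:
move_arm:
  deltas:
    - [0,0,0,0,0,-0.02,0.5]
    - [0,0,0,0,0,-0.02,0.5]
    - [0,0,0,0,0,-0.02,0.5]
    - [0,0,0,0,0,-0.02,0.5]
    - [0,0,0,0,0,-0.02,0.5]
    - [0,0,0,0,0,0,0.5]
    - [0,0,0,0,0,0,0.5]
    - [0,0,0,0,0,0,0.5]
    - [0,0,0,0,0,0,0.5]
    - [0,0,0,0,0,0,0.5]

```text
time: 15.55
tool_pos: [0.5884, -0.2032, 0.0839]
ee_rot: [0.339, 3.119, -0.001]
force: [-3.6, 3.0, 18.4]
width: 0.054
grasp_force: 86.1
```

```bash
python3 s.py
```

```text
[ 0.58843903 -0.20316357  0.08392533] w 0.05398382539112263 [-3.63946019  3.01692216 18.43731837] [ 0.54395103  0.93928785 -0.59226166] yaw 1.3544384720358877 [ 4.2e-03 -8.0e-04 -1.0e+00] [ 0.79  0.59 -0.71  1.54  0.4   1.16  1.35]
```

Call:
move_arm:
  deltas:
    - [0,0,0,0,0,-0.015,0.5]
    - [0,0,0,0,0,-0.015,0.5]
    - [0,0,0,0,0,0,0.5]
    - [0,0,0,0,0,0,0.5]
    - [0,0,0,0,0,0,0.5]
    - [0,0,0,0,0,0,0.5]
    - [0,0,0,0,0,0,0.5]
    - [0,0,0,0,0,0,0.5]
    - [0,0,0,0,0,0,0.5]
    - [0,0,0,0,0,0,0.5]

```text
time: 16.38
tool_pos: [0.5886, -0.2027, 0.0839]
ee_rot: [0.292, 3.123, 0.0]
force: [-3.9, 4.5, 18.6]
width: 0.0541
grasp_force: 86.1
```

```bash
python3 s.py; python3 m.py w2
```

```text
[ 0.58864143 -0.20271603  0.0839365 ] w 0.05414386003076035 [-3.91195634  4.50771352 18.60695685] [ 0.70851664  0.8190851  -0.91118647] yaw 1.3843255578116025 [ 4.5e-03 -2.0e-04 -1.0e+00] [ 0.79  0.59 -0.72  1.54  0.41  1.16  1.38]
[312. 305.] 92.3 [311. 312.] [148. 178.] [ 0.57   -0.1995  0.1145] [ 0.5725 -0.2001  0.1145]
[615. 183.] 85.3 [647. 180.] [165. 233.] [ 0.5459 -0.0963  0.1145] [ 0.5468 -0.0857  0.1145]
[ 0.51162985 -0.18869659  0.22586456] [ 0.58861138 -0.202699    0.08391663] y az 1.384355021590244 j [ 0.79  0.59 -0.72  1.54  0.41  1.16  1.38]
z [ 4.4e-03 -2.0e-04 -1.0e+00] [-4.01444519  3.77137448 19.28727445]
```

View pics/w2.png

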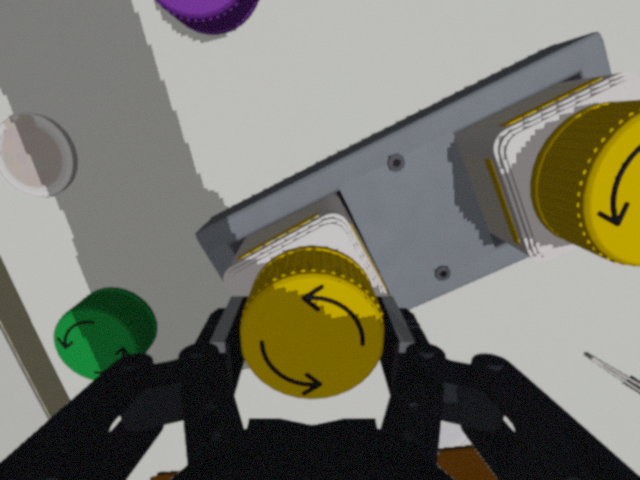

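The stop is felt: the moment climbs to -0.9 N m over the last 0.03 rad. The picture shows the right cap (312,325) held between the pads and turned. I ease off a little and lift slowly.

Call:
move_arm:
  deltas:
    - [0,0,0,0,0,0.03,0.5]
    - [0,0,0,0,0,0.03,0.5]
    - [0,0,-2,0,0,0,0.5]
    - [0,0,-2,0,0,0,0.5]
    - [0,0,-2,0,0,0,0.5]
    - [0,0,-2,0,0,0,0.5]
    - [0,0,-2,0,0,0,0.5]
    - [0,0,-2,0,0,0,0.5]
    - [0,0,0,0,0,0,0.5]
    - [0,0,0,0,0,0,0.5]

```text
time: 17.27
tool_pos: [0.5864, -0.2036, 0.0925]
ee_rot: [-0.385, -3.117, -0.0]
force: [2.0, 1.1, -0.0]
width: 0.054
grasp_force: 84.5
```

```bash
python3 s.py
```

```text
[ 0.58637701 -0.20356813  0.09245478] w 0.05404008258257239 [ 1.98108479  1.1366188  -0.03278102] [ 0.24055977 -0.45105473 -0.10440974] yaw 1.32484917509476 [-7.e-04  2.e-04 -1.e+00] [ 0.79  0.58 -0.71  1.54  0.39  1.18  1.33]
```

Call:
move_arm:
  deltas:
    - [0,0,-3,0,0,0,0.5]
    - [0,0,-4,0,0,0,0.5]
    - [0,0,-6,0,0,0,0.5]
    - [0,0,-8,0,0,0,0.5]
    - [0,0,-10,0,0,0,0.5]
    - [0,0,-10,0,0,0,0.5]
    - [0,0,-10,0,0,0,0.5]
    - [0,0,-10,0,0,0,0.5]
    - [0,0,-10,0,0,0,0.5]
    - [0,0,-7,0,0,0,0.5]

```text
time: 18.1
tool_pos: [0.5871, -0.2035, 0.1726]
ee_rot: [0.385, 3.117, -0.0]
force: [-0.0, -0.5, -0.2]
width: 0.0541
grasp_force: 84.6
```

Call:
move_arm:
  deltas:
    - [0,0,0,0,0,0,0.5]
    - [0,0,0,0,0,0,0.5]
    - [0,0,0,0,0,0,0.5]
    - [0,0,0,0,0,0,0.5]
    - [0,0,0,0,0,0,0.5]
    - [0,0,0,0,0,0,0.5]
    - [0,0,0,0,0,0,0.5]
    - [0,0,0,0,0,0,0.5]
    - [0,0,0,0,0,0,0.5]
    - [0,0,0,0,0,0,0.5]

```text
time: 18.93
tool_pos: [0.5867, -0.2035, 0.1708]
ee_rot: [-0.385, -3.118, -0.0]
force: [-0.1, 0.1, -0.2]
width: 0.0542
grasp_force: 84.7
```

```bash
python3 s.py; python3 -c "
from h import *
a=cam('scene')['frame'][150:350,200:440];b=cam('wrist')['frame']
cv2.imwrite('pics/end.png',np.hstack([cv2.resize(a,(480,400)),cv2.resize(b,(320,240))[[*range(240)]+[0]*160]]))"
```

```text
[ 0.58669392 -0.20347131  0.17079994] w 0.05417255867363391 [-0.11978885  0.12651705 -0.20628281] [-0.00763077  0.00070896 -0.0008149 ] yaw 1.3250598839392165 [ 0.e+00  1.e-04 -1.e+00] [ 0.8   0.51 -0.73  1.44  0.34  1.32  1.37]
```

View pics/end.png

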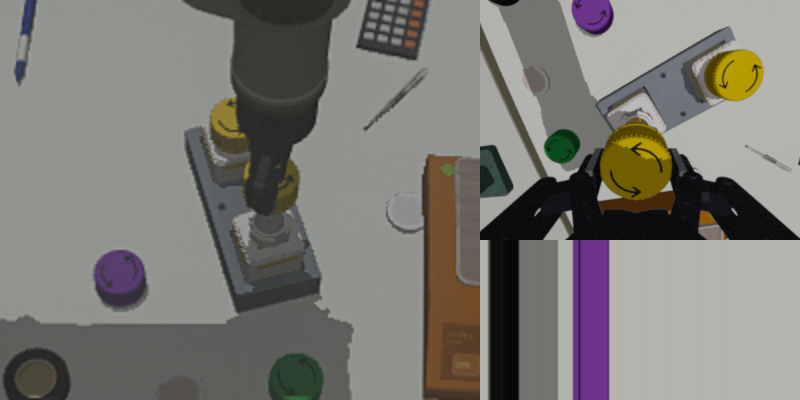

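The picture shows the open right pot still in its well (neck at 270,225), with the cap held above it. The left pot is closed and the other things have not moved. The cap is about 8.2 cm above its closed position and level.

```bash
python3 -c "
from workcell import manip
print(manip.job_done())"
```

```text
the job is handed in; nothing more can be done
None
```

The job is handed in: the right pot was the heavy one (about 5.3 N against about 2.1 N for the left), and I opened it to the stop and finished holding its cap level about 8 cm above it.

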